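Load the bench brush at the dip station

ROBOT

A 7-joint arm with a two-finger parallel gripper is mounted at the origin on the work surface. World frame = base frame: x ahead of the robot, y to its left, z up, the work surface at z = 0. Lengths are in m, angles in rad, forces in N, time in s.
With the tool pointing down it reaches from about 0.425 to 0.825 m from the base axis. Payload 3.6 kg.
Tool frame: the origin (TCP) lies at the very end of the fingers, on their centre line; the grasp point (between the pads) lies 19 mm behind it (env.grasp_offset is the z of the grasp point in the tool frame, in m); z points along the fingers, y is the line along which they close (so a half turn about z gives the same grasp; the last joint's range is limited). The gripper opens to 93 mm and grips with 3 to 60 N. Pads are 15 mm wide; open, the fingers measure 128 mm over their backs; the gripper's body (75 mm by 188 mm) begins 65 mm behind the grasp point.
Start: joints at [1.222, 0.615, -0.013, 1.423, 0.008, 1.103, -0.04], TCP at [0.206, -0.617, 0.219] pointing down, gripper open.
Joint ranges: [-3.12, 3.12], [-0.3, 2.06], [-1.34, 1.32], [0.26, 2.42], [-1.36, 4.5], [0.01, 1.98], [-2.84, 2.84]. Speed limits (rad/s): [2.79, 2.79, 3.14, 3.14, 3.14, 3.14, 3.14].

INTERFACE

Orientations are given as a rotation vector (axis times angle).
In Python, from bench import env gives the robot as it stands. The module is installed in compiled form; this text tells all that it offers.
- The arm moves only by the tool carry_out, never from a script. Its argument "deltas" is text: rows parted by semicolons, each of 6 numbers parted by spaces: the shift along the world's x, y, z in mm, then the turn, a rotation vector about the world's x, y, z in rad. In form: tx ty tz wx wy wz; .... A call has 1 to 12 rows; each row is the pose to reach, as a shift and turn from the pose commanded when the call began; what a row does not reach only later rows make up. A row lasts 1/10 s, in which the tool goes at most 50 mm and 8.59 degrees, less where a joint would pass 70% of its speed; a pose out of reach is approached as far as the arm can. A call with a gripper value outside its range is refused whole. "jaw" is the finger opening in mm, from 0 to 93, set as the call begins (left out, the last holds). The fingers move at their own pace and stop on an object; "force" is the grip in N (left out, the last holds). Time passes only in rows, so rows that repeat a pose let the fingers close. It gives the time, the measured TCP pose, the force, the opening and the grip force at its end, in the units of the state.
- env.read_state(): the state, without advancing time (a new reading comes with each control period).
- env.snapshot(name): name is "scene" or "top" or "wrist"; returns the picture (420x560x3 uint8, red, green, blue); there is no depth.
- env.camera_model(name): a dict with "K" (3x3 intrinsics, pixels), "rvec" (rotation vector, rad) and "tvec" (3), from world to camera coordinates, as OpenCV has them. Camera axes: x right, y down, z forward; pixel columns grow to the right and rows downward; lengths in m; the calibration is good to about 2 mm. A picture is of the moment at which its call begins: read the wrist's pose just before it. camera_model takes no time and is no camera call; for the wrist camera it gives the pose at the moment of the call.
- env.sign_off(): hands the job in; it is judged then, once.
Trained networks look in the newest picture that a camera, given by its name, has taken for a name from the list of things; names that differ only in an ending like _2 or _b are one class to them, and where a whole thing is asked for, a point or a joint stands for the part that bears it (a point fixed in the world has none). Each returns a list of dicts, best first, with "score" (0 to 1); they miss things now and then, are a little off and sometimes report something else, mostly with a low value. They report only what shows in the picture. A call takes as long as a camera call. They do not tell look-alikes from the thing itself.
- env.spot_in(camera, label): "extent" ([left, top, right, bottom] in pixels, round what is visible of it).
The state is a dict: "time": time; "q": joint angles; "dq": joint speeds; "joint_torque": joint torques, N m; "tool_pos": TCP position; "ee_rot": TCP orientation; "wrist_force": force on the tool from outside, world axes, zero at the start; "wrist_torque": the same for the moment, N m; "width": finger opening in m; "grasp_force": force on a finger pad.
Only numpy, scipy, OpenCV 4.12 (cv2) and the standard library are available. Lean on these libraries where they do the work, as an engineer would, in place of code of your own. Each camera call takes 0.05 s, during which the arm holds its last target. There are 200 camera calls.

TASK

Raise the clear lid of the dip station and leave it standing straight up as a splash guard. Then take the orange cranked brush, dip its bristles into the blue cup until the bristles are below the rim, without pushing hard on the cup, and lay the brush back in its notched rest the way it was. Keep the brush out of the yellow cup, leave both cups standing in their places and leave the other things on the bench alone.

Things in the scene. Friction and masses are not known exactly. Their poses are not given: they have to be found in the camera images.
- station: dip station: fixed grey open-topped box 150 (x) x 190 (y) x 100 mm high, walls and floor 5 mm, black panel on its front; origin at the centre of its underside, x points from its front (where the lid handle is) to its back (hinge), z up. The two cups stand inside on its floor, side by side along its y
- lid (a joint): angle of the clear lid (150 x 190 x 6 mm) in rad: 0 shut flat on the box, grows as it opens, 1.571 standing straight up, 2.2 stop. The hinge is stiff: the lid stays at whatever angle it is left; about 3 N at the handle moves it
- lid_handle (a point): middle of the red round bar handle of the lid: bar 100 mm long between two arms parallel to the station's y, 12 mm thick, its centre 190 mm in front of the hinge line and 18 mm above it when shut, so 40 mm in front of the lid's free edge; the axes turn with the lid (x across the bar, y along it, z out of the lid's top face)
- lid_hinge (a point): middle of the lid's hinge line, on the top of the station's back edge; y runs along the hinge line; it turns with the lid
- blue_cup: loose blue open cup, 85 mm high, 68 mm across the mouth, wall 4 mm; origin at the centre of its underside, z up. About 0.25 kg. The cup to dip into
- yellow_cup: loose yellow open cup of the same size as the blue one; origin at the centre of its underside. Not to be dipped into
- brush: orange cranked brush, about 0.1 kg. Handle: bar 150 long (x from -80 to +70 mm) x 18 wide (y) x 20 mm high, then a thin steel neck to x = 110 mm, bent straight down to a brass ferrule and dark bristles 24 mm across and 30 mm long. Origin under the middle of the handle (on its underside), x along the handle towards the bristles, z up.
- brush_grip (a point): centre of the brush handle between the rest's uprights, 10 mm above the brush origin: a good place to grip across the 18 mm width; same axes as the brush
- brush_tip (a point): lower end of the bristles, centre: at (110, 0, -100) mm in the brush frame; the bristles hang straight down when the handle lies in the rest
- rest: fixed brush rest: dark foot 130 x 80 x 12 mm, two aluminium uprights 10 mm thick (x) and 50 mm wide (y) at x = -45 and +45 mm, each with a notch whose flat floor is 125 mm high and about 28 mm wide, its sides flaring outward to 150 mm height. Origin at the centre of its underside, x along the brush's lie (towards its bristles), z up
- rest_seat (a point): point midway between the two notch floors, 125 mm above the rest's underside: the brush's origin lies here when the brush is at home; same axes as the rest
- wrench: loose steel wrench 180 mm long, 7 mm thick, a bystander lying on the bench; origin at its middle underside
- pliers: loose pliers with red grips, 185 mm long, a bystander lying on the bench; origin on the underside, middle
- flask: loose steel drinking flask 180 mm tall, 72 mm across, a bystander standing on the bench; origin at the centre of its underside
There are look-alikes about, which are no part of the job. Of the things shaped like the brush, the orange one is meant. Of the things like the rest, leave any that is purple; of the rest the larger one is meant.

How it is judged:
By the outcome, as a careful person would: the job done as asked, in the order asked, and still so for the second after the job is handed in, with the robot touching nothing.
It also fails if it takes over 72 s, if anything falls off the work surface, if the arm or the gripper's body presses on something with over 40 N, if the wrist force passes 120 N, or if a joint passes its speed limit or range.

## Working session

There is one attempt and no reset: what is moved stays moved. The work goes in short steps, Python scripts to look and compute and a tool call to move; the robot and the scene stay as the last step left them, time stands still between calls to the robot, and variables do not carry over. Pictures are saved under pics/ and viewed, at most 13 in all, crops included, and the job is handed in when it is done.

Besides the shell and the picture viewer there is one more tool, called after ">>>" as a command line: name --argument value ..., lists and objects as JSON in quotes. carry_out: Moves the arm, as the interface text tells. Its arguments: {"type":"object","properties":{"deltas":{"type":"string"},"jaw":{"type":"number"},"force":{"type":"number"}},"required":["deltas"]}

```bash
mkdir -p pics
cat > h.py <<'E'
import numpy as np, cv2
from bench import env
def cam(n):
    m=env.camera_model(n); R=cv2.Rodrigues(np.array(m["rvec"],float))[0]; return np.array(m["K"]),R,np.array(m["tvec"],float).ravel()
def ray(n,u,v,z):
    K,R,t=cam(n); d=R.T@np.linalg.solve(K,[u,v,1]); c=-R.T@t; return c+d*(z-c[2])/d[2]
def proj(n,P):
    K,R,t=cam(n); p=(K@(R@np.atleast_2d(P).T+t[:,None])).T; return p[:,:2]/p[:,2:]
def save(n,f):
    im=env.snapshot(n); cv2.imwrite("pics/"+f,cv2.cvtColor(im,cv2.COLOR_RGB2BGR)); return im
E
python3 - <<'E'
from h import *
for n in ("scene","top"):
    save(n,n+"1.png"); K,R,t=cam(n); print(n,K[0,0],-R.T@t,R[2])
    for l in ["station","lid_handle","blue_cup","yellow_cup","brush","rest","wrench","pliers","flask"]:
        print(l,[(np.round(d["extent"]).tolist(),round(d["score"],2)) for d in env.spot_in(n,l)])
s=env.read_state(); print(s)
E
```

```text
scene 400.8485732079961 [1.09012085 0.44721664 1.14067441] [-0.38710635 -0.37045377 -0.84434157]
station [([208.0, 138.0, 282.0, 219.0], 0.69), ([213.0, 138.0, 282.0, 203.0], 0.26)]
lid_handle [([208.0, 139.0, 282.0, 203.0], 0.58), ([218.0, 78.0, 239.0, 123.0], 0.48)]
blue_cup [([310.0, 220.0, 360.0, 283.0], 0.5), ([287.0, 190.0, 326.0, 228.0], 0.19)]
yellow_cup [([214.0, 138.0, 280.0, 202.0], 0.29)]
brush [([308.0, 222.0, 359.0, 284.0], 0.65), ([353.0, 279.0, 422.0, 343.0], 0.61)]
rest [([263.0, 242.0, 297.0, 281.0], 0.73), ([314.0, 222.0, 360.0, 283.0], 0.58), ([369.0, 198.0, 420.0, 258.0], 0.57)]
wrench [([286.0, 190.0, 328.0, 227.0], 0.78), ([213.0, 141.0, 284.0, 218.0], 0.55)]
pliers [([190.0, 234.0, 244.0, 271.0], 0.73), ([306.0, 217.0, 363.0, 284.0], 0.48)]
flask []
top 474.24228101086237 [ 0.38468501 -0.03127651  1.69005663] [ 0.13908573  0.00677024 -0.9902572 ]
station [([309.0, 187.0, 371.0, 252.0], 0.84)]
lid_handle [([311.0, 187.0, 367.0, 248.0], 0.61)]
blue_cup []
yellow_cup []
brush [([210.0, 196.0, 236.0, 236.0], 0.74), ([219.0, 182.0, 232.0, 235.0], 0.7), ([149.0, 191
[... 344 characters left out ...]
([ 1.22250672,  0.61490331, -0.01260477,  1.4233683 ,  0.00808179,
        1.10341216, -0.04039748]), 'dq': array([ 4.29042925e-05,  7.68068989e-05,  3.04579420e-04,  9.50773022e-04,
       -1.55049620e-04,  1.05081534e-03,  1.32194730e-03]), 'joint_torque': array([ 8.27640156e-05, -4.58831298e+01,  2.09251447e-01, -1.66035229e+01,
       -6.10856339e-02,  1.32134042e-02,  2.54036127e-05]), 'tool_pos': array([ 0.20559678, -0.61660866,  0.21864858]), 'ee_rot': array([-3.10095658e+00, -5.03342219e-01, -7.42154362e-05]), 'wrist_force': array([ 0.05535328, -0.59647823,  0.12847329]), 'wrist_torque': array([-0.03358953,  0.00989724, -0.03843783]), 'grasp_force': 0.0, 'width': 0.09310940403591417}
```

```bash
python3 -c "
import cv2
for n in('top','scene'):
    i=cv2.imread(f'pics/{n}1.png');cv2.imwrite(f'pics/{n}1b.png',cv2.resize(i,(784,588),interpolation=cv2.INTER_CUBIC))"
```

```text
(no output)
```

View pics/top1b.png

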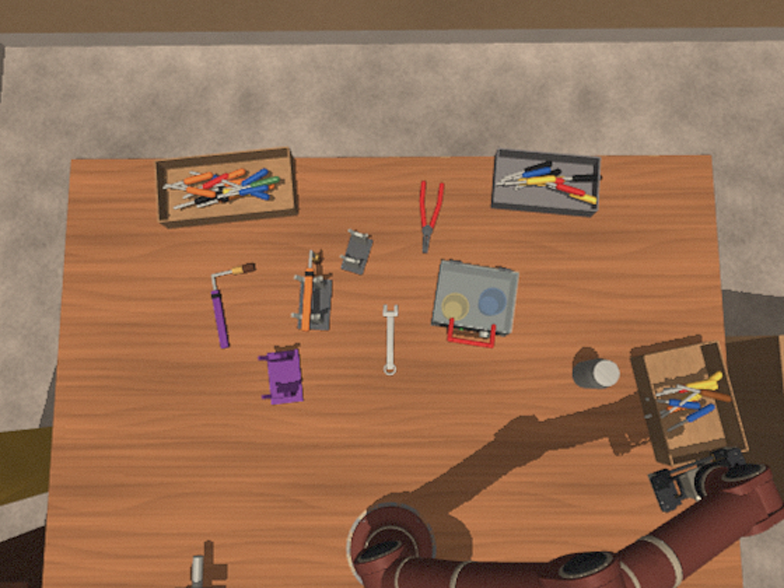

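View pics/scene1b.png

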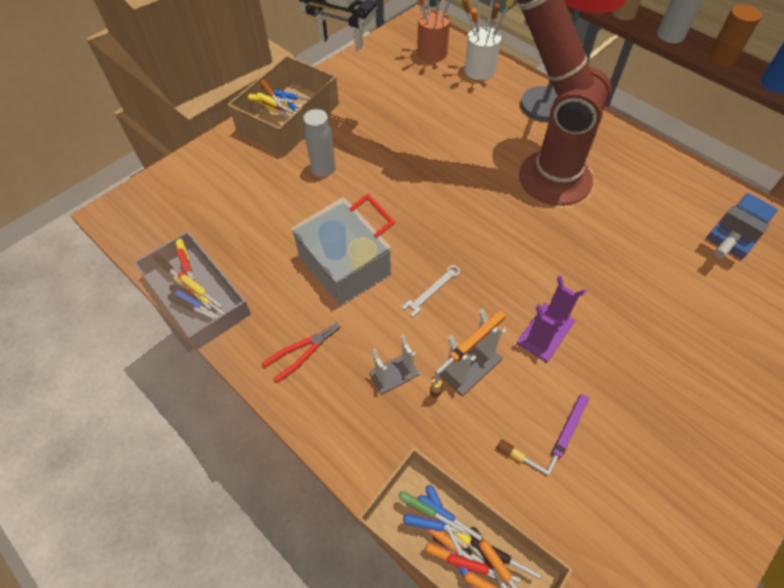

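The top view shows the station's lid shut, with the red bar at (452,340)-(493,345), the blue cup at (492,302) and the yellow cup at (455,307) (enlarged pixels). The orange brush is in the larger grey rest at (308,298), its bristles at (318,258). The purple brush, the purple rest and the small grey rest are decoys.

Run:
```python
from h import *
def comp(n,cond,box):
    im=cv2.cvtColor(cv2.imread(f"pics/{n}1.png"),cv2.COLOR_BGR2HSV).astype(int); H,S,V=im[...,0],im[...,1],im[...,2]
    m=cond(H,S,V); k=np.zeros_like(m); x0,y0,x1,y1=box; k[y0:y1,x0:x1]=m[y0:y1,x0:x1]
    ys,xs=np.nonzero(k); return np.c_[xs,ys]
red=lambda H,S,V:((H<5)|(H>174))&(S>150)&(V>90)
org=lambda H,S,V:(H>5)&(H<16)&(S>200)&(V>150)
for n,c,b,z in (("top",red,(305,215,380,260),.118),("scene",red,(240,130,290,175),.118),("top",org,(205,170,240,245),.145),("scene",org,(310,215,370,265),.145)):
    p=comp(n,c,b); r=cv2.minAreaRect(p.astype(np.float32)); q=cv2.boxPoints(r)
    print(n,len(p),np.round(r[0],1),np.round([ray(n,*v,z)[:2] for v in q],3).tolist(),np.round(ray(n,*r[0],z),3))
for nm,u,v,z in (("hbarL",452,341,.118),("hbarR",494,346,.118),("blue",492,302,.09),("yel",455,307,.09),("c1",442,260,.106),("c2",518,270,.106),("c3",432,332,.106),("c4",510,334,.106),("bristle",318,258,.04),("flask",605,373,.18),("brA",306,328,.145),("brB",311,270,.145)):
    print(nm,np.round(ray("top",u/1.4,v/1.4,z),3))
```

```text
top 190 [336.2 237.5] [[0.495, -0.133], [0.549, -0.143], [0.53, -0.253], [0.476, -0.243]] [ 0.513 -0.193  0.118]
scene 135 [265.4 153.2] [[0.533, -0.251], [0.47, -0.258], [0.489, -0.146], [0.55, -0.141]] [ 0.511 -0.198  0.118]
top 0 [0. 0.] [[1.355, 0.978], [1.355, 0.978], [1.355, 0.978], [1.355, 0.978]] [1.355 0.978 0.145]
scene 0 [0. 0.] [[0.719, -1.641], [0.719, -1.641], [0.719, -1.641], [0.719, -1.641]] [ 0.719 -1.641  0.145]
hbarL [ 0.493 -0.148  0.118]
hbarR [ 0.481 -0.247  0.118]
blue [ 0.589 -0.249  0.09 ]
yel [ 0.577 -0.159  0.09 ]
c1 [ 0.69  -0.128  0.106]
c2 [ 0.665 -0.312  0.106]
c3 [ 0.516 -0.102  0.106]
c4 [ 0.51  -0.288  0.106]
bristle [0.71  0.181 0.04 ]
flask [ 0.415 -0.487  0.18 ]
brA [0.523 0.194 0.145]
brB [0.661 0.184 0.145]
```

>>> carry_out --deltas "0 0 50 0 0 0.1; 20 30 100 0 0 0.2; 46 69 110 0 0 0.3; 72 108 110 0 0 0.4; 98 147 110 0 0 0.5; 124 186 110 0 0 0.6; 150 225 110 0 0 0.7; 176 264 110 0 0 0.8; 202 303 110 0 0 0.9; 228 342 110 0 0 1.0; 254 381 110 0 0 1.08; 270 405 110 0 0 1.08" --jaw 60

```text
time: 2.2
tool_pos: [0.4774, -0.2075, 0.3291]
ee_rot: [-2.394, -2.033, -0.003]
wrist_force: [-0.7, -1.0, 0.4]
width: 0.06
grasp_force: 0.0
```

Run:
```python
from h import *
s=env.read_state(); print(s["tool_pos"],s["ee_rot"],s["q"],s["wrist_force"])
save("wrist","w1.png"); K,R,t=cam("wrist"); print(K[0,0],-R.T@t,R[2])
for l in ["lid_handle","blue_cup","yellow_cup","station"]:
    print(l,[(np.round(d["extent"]).tolist(),round(d["score"],2)) for d in env.spot_in("wrist",l)])
```

```text
[ 0.47738193 -0.20747797  0.32909563] [-2.3944819  -2.03345683 -0.0034991 ] [ 0.65519422  0.339114   -0.4053779   1.604547    0.13780443  1.22551088
  0.06116987] [-0.71418433 -1.02898911  0.36245974]
304.64436121865447 [ 0.49284867 -0.12033159  0.49636873] [-0.04177263 -0.29085939 -0.95585347]
lid_handle [([284.0, 80.0, 446.0, 232.0], 0.73)]
blue_cup []
yellow_cup []
station [([285.0, 81.0, 450.0, 231.0], 0.91)]
```

View pics/w1.png

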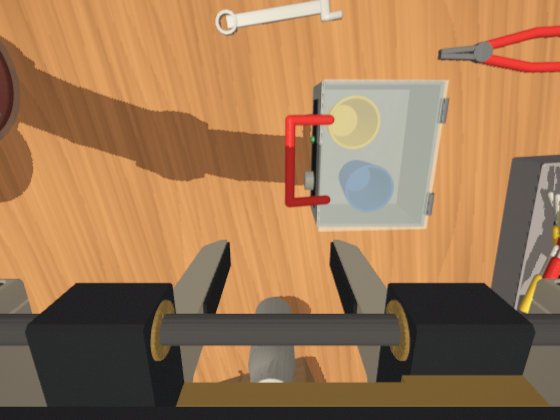

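The wrist view shows the bar at column 290 (rows 120-201), the lid corners at (322,81), (447,81), (428,229) and (316,229), the yellow cup at (353,121) and the blue cup at (369,188).

Run:
```python
from h import *
im=cv2.cvtColor(cv2.imread("pics/w1.png"),cv2.COLOR_BGR2HSV).astype(int)
m=((im[...,0]<6)|(im[...,0]>172))&(im[...,1]>150)&(im[...,2]>60)
m[:,:270]=0;m[:,298:]=0;m[:105]=0;m[215:]=0
for v in range(128,200,10): 
    xs=np.nonzero(m[v])[0]; print(v,xs.min(),xs.max(),end="; ")
ys=np.nonzero(m)[0]; print(ys.min(),ys.max())
for n,u,v,z in (("bL",290,120,.121),("bR",291,201,.121),("c",322,81,.106),("c",447,81,.106),("c",428,229,.106),("c",316,229,.106),("yel rim",355,121,.09),("blue rim",370,188,.09)): print(n,np.round(ray("wrist",u,v,z),4))
```

```text
128 286 294; 138 285 294; 148 285 294; 158 285 294; 168 285 294; 178 285 294; 188 286 293; 198 286 297; 115 206
bL [ 0.4997 -0.1459  0.121 ]
bR [ 0.485  -0.2453  0.121 ]
c [ 0.5447 -0.1088  0.106 ]
c [ 0.6912 -0.1339  0.106 ]
c [ 0.6643 -0.3217  0.106 ]
c [ 0.5123 -0.2956  0.106 ]
yel rim [ 0.5826 -0.1626  0.09  ]
blue rim [ 0.5944 -0.2548  0.09  ]
```

>>> carry_out --deltas "8 6 -50 0 0 0; 15 12 -100 0 0 0; 15 12 -140 0 0 0; 15 12 -170 0 0 0; 15 12 -190 0 0 0; 15 12 -205 0 0 0; 15 12 -215 0 0 0; 15 12 -223 0 0 0; 15 12 -223 0 0 0" --jaw 28

```text
time: 3.35
tool_pos: [0.4899, -0.2004, 0.105]
ee_rot: [-2.402, -2.024, 0.002]
wrist_force: [0.2, -0.4, 0.0]
width: 0.028
grasp_force: 0.0
```

>>> carry_out --deltas "0 0 0 0 0 0; 0 0 0 0 0 0; 0 0 0 0 0 0; 0 0 0 0 0 0; 0 0 0 0 0 0" --jaw 0 --force 25

```text
time: 3.85
tool_pos: [0.4906, -0.1997, 0.106]
ee_rot: [2.401, 2.026, -0.0]
wrist_force: [-1.3, 0.3, 0.4]
width: 0.0114
grasp_force: 25.0
```

>>> carry_out --deltas "1 0 14 0 0 0; 5 -1 28 0 0 0; 9 -1 42 0 0 0; 14 -2 55 0 0 0; 20 -3 69 0 0 0; 26 -4 81 0 0 0; 34 -5 93 0 0 0; 43 -7 104 0 0 0; 52 -8 115 0 0 0; 62 -10 125 0 0 0; 62 -10 125 0 0 0"

```text
time: 4.95
tool_pos: [0.5584, -0.2107, 0.2293]
ee_rot: [2.394, 2.021, 0.013]
wrist_force: [11.5, -2.9, -15.7]
width: 0.0111
grasp_force: 25.0
```

>>> carry_out --deltas "6 -1 -6 0 0 0; 17 -3 3 0 0 0; 28 -5 11 0 0 0; 40 -7 18 0 0 0; 53 -9 25 0 0 0; 66 -11 31 0 0 0; 80 -13 35 0 0 0; 80 -13 35 0 0 0"

```text
time: 5.75
tool_pos: [0.6335, -0.2233, 0.2667]
ee_rot: [2.4, 2.025, -0.0]
wrist_force: [-1.3, -1.7, 3.5]
width: 0.0115
grasp_force: 25.0
```

Run:
```python
from h import *
im=save("scene","s2.png"); cv2.imwrite("pics/s2b.png",cv2.resize(cv2.cvtColor(im,cv2.COLOR_RGB2BGR)[60:260,150:400],(750,600),interpolation=cv2.INTER_CUBIC))
```

```text
(no output)
```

View pics/s2b.png

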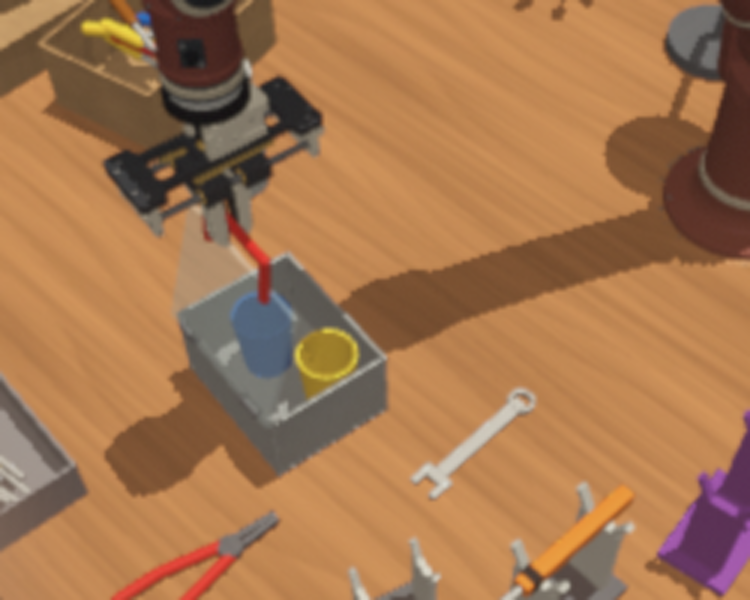

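The lid follows the gripper and is at about 70°; the cups stand in place (blue at (263,335), yellow at (327,360) in the crop).

>>> carry_out --deltas "16 -3 3 0 0 0; 32 -5 5 0 0 0; 47 -8 5 0 0 0; 62 -10 4 0 0 0; 62 -10 4 0 0 0; 62 -10 4 0 0 0"

```text
time: 6.4
tool_pos: [0.6949, -0.2334, 0.2696]
ee_rot: [2.4, 2.024, 0.0]
wrist_force: [1.0, -2.1, 1.1]
width: 0.0111
grasp_force: 25.0
```

Run:
```python
from h import *
im=save("top","t3.png"); cv2.imwrite("pics/t3b.png",cv2.resize(cv2.cvtColor(im,cv2.COLOR_RGB2BGR)[150:270,290:410],(600,600),interpolation=cv2.INTER_CUBIC))
im=save("scene","s3.png"); cv2.imwrite("pics/s3b.png",cv2.resize(cv2.cvtColor(im,cv2.COLOR_RGB2BGR)[60:220,170:370],(750,600),interpolation=cv2.INTER_CUBIC))
```

```text
(no output)
```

View pics/s3b.png

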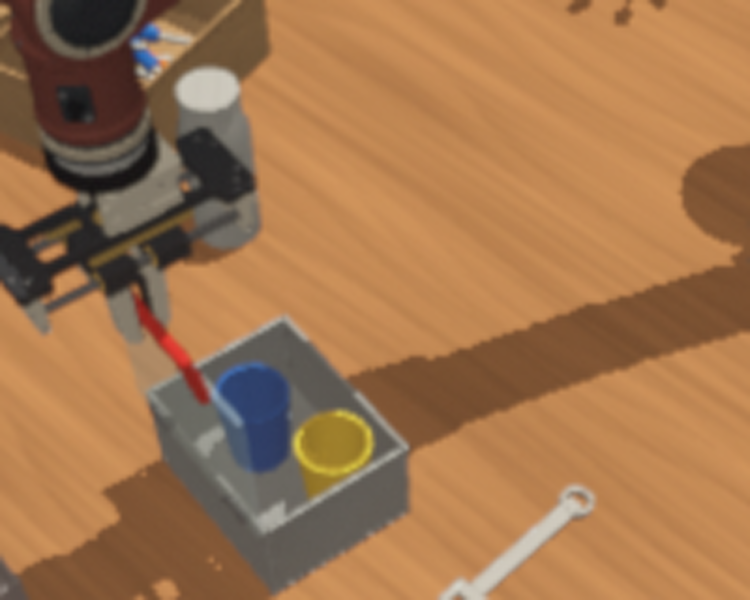

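Run:
```python
from h import *
f=200/750
c=[ray("scene",170+u*f,60+v*f,.1)[:2] for u,v in((283,320),(408,445),(150,392),(262,530))]
print(np.round(c,4))
yaw=-.16
ctr=np.mean(c,0); print(ctr)
for dx in (0,):
  xs=np.array([np.cos(yaw),np.sin(yaw)]); ys=np.array([-xs[1],xs[0]])
  for hc in (ctr,):
    h=hc+.075*xs
    print("hinge",h)
    for zh in (.1,.103):
     for th in (1.47,1.52,1.571,1.62,1.67):
      ph=th+.0945; 
      P=[np.r_[h+xs*(-.19085*np.cos(ph))+ys*k,zh+.19085*np.sin(ph)] for k in(.05,-.05)]
      print(zh,th,np.round((proj("scene",P[0])-[170,60])/f,0),np.round(proj("top",P),1).tolist())
for n,im in (("scene","s3"),("top","t3")):
    a=cv2.cvtColor(cv2.imread(f"pics/{im}.png"),cv2.COLOR_BGR2HSV).astype(int)
    m=((a[...,0]<6)|(a[...,0]>172))&(a[...,1]>150)&(a[...,2]>60)
    x0,y0,x1,y1=(200,130,235,175) if n=="scene" else (300,150,380,240)
    q=np.zeros_like(m);q[y0:y1,x0:x1]=m[y0:y1,x0:x1]; y,x=np.nonzero(q)
    print(n,len(x),(x.min(),x.max(),y.min(),y.max()) if len(x) else "")
    for v in range(y.min(),y.max()+1,3): print(v,x[y==v].min() if (y==v).any() else "",x[y==v].max() if (y==v).any() else "",end="; ")
```

```text
[[ 0.5234 -0.2834]
 [ 0.5458 -0.1026]
 [ 0.6616 -0.307 ]
 [ 0.6923 -0.1287]]
[ 0.60578774 -0.2054315 ]
hinge [ 0.67982979 -0.21738037]
0.1 1.47 [[207. 351.]] [[332.5, 175.2], [365.5, 180.2]]
0.1 1.52 [[196. 357.]] [[333.0, 172.1], [365.9, 177.1]]
0.1 1.571 [[185. 364.]] [[333.4, 169.1], [366.3, 174.1]]
0.1 1.62 [[174. 371.]] [[333.8, 166.2], [366.7, 171.2]]
0.1 1.67 [[163. 379.]] [[334.2, 163.3], [367.0, 168.3]]
0.103 1.47 [[206. 348.]] [[332.6, 175.0], [365.7, 180.0]]
0.103 1.52 [[195. 355.]] [[333.1, 171.9], [366.1, 176.9]]
0.103 1.571 [[184. 362.]] [[333.5, 168.9], [366.5, 173.9]]
0.103 1.62 [[173. 368.]] [[333.9, 166.0], [366.8, 170.9]]
0.103 1.67 [[163. 376.]] [[334.3, 163.1], [367.2, 168.0]]
scene 107 (np.int64(206), np.int64(224), np.int64(139), np.int64(166))
139 206 206; 142 207 209; 145 207 211; 148 210 213; 151 212 216; 154 215 219; 157 217 220; 160 219 222; 163 221 223; 166 223 224; top 156 (np.int64(300), np.int64(361), np.int64(150), np.int64(226))
150 300 313; 153 301 312; 156 301 311; 159 301 310; 162 309 309; 165  ; 168  ; 171 332 344; 174 332 334; 177  ; 180  ; 183  ; 186  ; 189  ; 192  ; 195  ; 198  ; 201  ; 204  ; 207  ; 210  ; 213  ; 216  ; 219  ; 222  ; 225  ;
```

View pics/t3b.png

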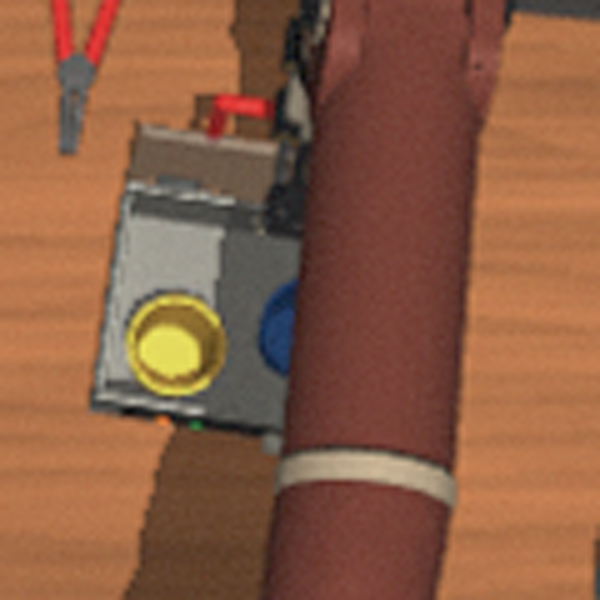

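Run:
```python
from h import *
g=lambda u,v:(290+u/5-.4,150+v/5-.4)
xs=np.array([np.cos(-.16),np.sin(-.16)])
H=[ray("top",*g(*p),.1)[:2] for p in((128,188),(262,208))]
E=[ray("top",*g(*p),.25)[:2] for p in((140,125),(280,143))]
B=[ray("top",*g(*p),.29)[:2] for p in((218,102),(262,108))]
F=[ray("top",*g(*p),.1)[:2] for p in((95,406),(280,434))]
for n,a in(("hinge",H),("edge",E),("bar",B),("front",F)): print(n,np.round(a,4).tolist(),np.round(np.array(a)@xs,4))
```

```text
hinge [[0.6864, -0.1267], [0.6721, -0.2176]] [0.6978 0.6982]
edge [[0.6976, -0.1256], [0.6857, -0.212]] [0.7087 0.7108]
bar [[0.7028, -0.1702], [0.6989, -0.1967]] [0.7209 0.7213]
front [[0.5374, -0.1025], [0.518, -0.2264]] [0.5469 0.5474]
```

>>> carry_out --deltas "0 0 0 0 0 0; 0 0 0 0 0 0; 0 0 30 0 0 0; 0 0 75 0 0 0; 0 0 110 0 0 0" --jaw 50

```text
time: 7.0
tool_pos: [0.6942, -0.2316, 0.3818]
ee_rot: [-2.399, -2.027, -0.002]
wrist_force: [0.4, 0.9, 0.6]
width: 0.0459
grasp_force: 0.0
```

>>> carry_out --deltas "-4 20 0 0 0 0.13; -15 58 0 0 0 0.27; -25 96 0 0 0 0.41; -35 134 0 0 0 0.55; -45 172 0 0 0 0.69; -55 210 0 0 0 0.83; -65 248 0 0 0 0.97; -75 286 -10 0 0 1.11; -85 324 -20 0 0 1.25; -95 362 -30 0 0 1.39; -103 400 -40 0 0 1.53; -105 423 -50 0 0 1.66"

```text
time: 8.2
tool_pos: [0.5867, 0.1948, 0.3297]
ee_rot: [-0.107, -3.138, -0.003]
wrist_force: [-0.3, 0.2, 0.7]
width: 0.0501
grasp_force: 0.0
```

Run:
```python
from h import *
s=env.read_state(); print(s["tool_pos"],s["ee_rot"],s["q"])
a=save("wrist","w4.png"); K,R,t=cam("wrist"); print(-R.T@t,R[2])
print([(np.round(d["extent"]).tolist(),round(d["score"],2)) for d in env.spot_in("wrist","brush")])
t=save("top","t4.png"); sc=save("scene","s4.png")
b=lambda x,h,w:cv2.resize(x,(w,h),interpolation=cv2.INTER_CUBIC)
o=np.hstack([b(t[150:260,300:400],440,400),b(sc[90:200,180:280],440,400)])
cv2.imwrite("pics/m4.png",cv2.cvtColor(o,cv2.COLOR_RGB2BGR))
```

```text
[0.58668173 0.19482609 0.32970988] [-1.07100477e-01 -3.13798284e+00 -2.87640228e-03] [ 0.07088022  0.581158   -0.78266173  1.32129948  0.40120006  1.39923678
  0.80750911]
[0.50302835 0.20302811 0.49478041] [ 0.29392238 -0.0143414  -0.95572169]
[([271.0, 122.0, 286.0, 274.0], 0.74), ([371.0, 86.0, 445.0, 230.0], 0.74)]
```

View pics/w4.png

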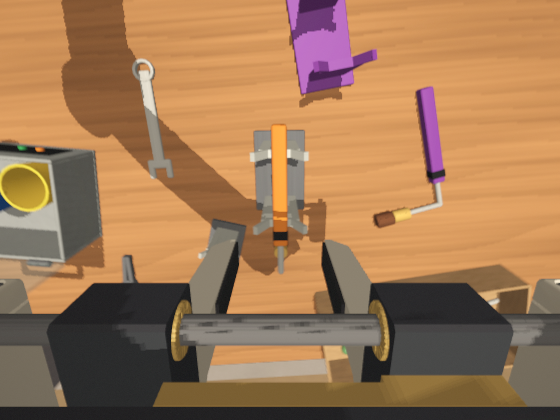

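View pics/m4.png

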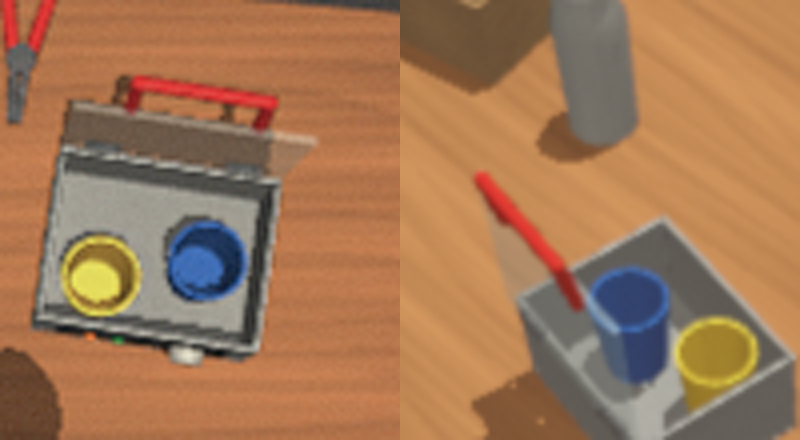

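The lid stands up on its own with both cups undisturbed (blue rim at (207,258) in the left crop). The orange handle in the wrist view runs from (279,125) to (280,245).

Run:
```python
from h import *
from scipy.optimize import least_squares
g=lambda u,v:(300+u/4-.375,150+v/4-.375); s=lambda u,v:(180+(u-400)/4-.375,90+v/4-.375)
print("blue",np.round(ray("top",*g(206,260),.09),4),np.round(ray("scene",*s(631,303),.09),4))
print("yel",np.round(ray("top",*g(100,275),.09),4),np.round(ray("scene",*s(715,350),.09),4))
# station + lid angle fit
obs={"top":[g(133,83),g(274,101),g(62,148),g(279,180),g(36,325),g(256,353)],"scene":[s(485,180),s(568,280),None,s(520,298),None,s(664,221)]}
def mod(p,n):
    x,y,yaw,th=p[:4]; du=p[4:6] if n=="top" else p[6:8]
    xs=np.array([np.cos(yaw),np.sin(yaw)]);ys=np.array([-xs[1],xs[0]]);ph=th+.0945;h=np.array([x,y])
    P=[np.r_[h-xs*.19085*np.cos(ph)+ys*k,.1+.19085*np.sin(ph)] for k in(.05,-.05)] if n=="top" else [np.r_[h-xs*.19085*np.cos(ph)+ys*k,.1+.19085*np.sin(ph)] for k in(-.05,.05)]
    P+=[np.r_[h-xs*a+ys*k,.1] for a in(0,.15) for k in(.095,-.095)]
    return proj(n,P)+du
def f(p):
    r=[]
    for n in obs:
        m=mod(p,n)
        r+=[m[i]-o for i,o in enumerate(obs[n]) if o is not None]
    return np.r_[np.ravel(r),p[4:]*1.]
r=least_squares(f,[.68,-.22,-.16,1.57,0,0,0,0],loss="soft_l1"); print(np.round(r.x,4)); print(np.round(r.fun,1))
# brush
im=cv2.cvtColor(cv2.imread("pics/w4.png"),cv2.COLOR_BGR2HSV).astype(int)
m=(im[...,0]>4)&(im[...,0]<18)&(im[...,1]>215)&(im[...,2]>180)
for v in (128,140,155,175,195,215,228):
    x=[u for u in range(262,300) if m[v,u]]; 
    if x: print(v,min(x),max(x),np.round(ray("wrist",(min(x)+max(x))/2,v,.145),4))
for v in (125,245): print(v,np.round(ray("wrist",279.5,v,.145),4))
for u,v in ((252,157),(307,157),(257,230),(303,230)): print(np.round(ray("wrist",u,v,.15),4))
```

```text
blue [ 0.5929 -0.2481  0.09  ] [ 0.5967 -0.2458  0.09  ]
yel [ 0.5805 -0.1578  0.09  ] [ 0.5823 -0.1603  0.09  ]
[ 0.6752 -0.2162 -0.1443  1.5809  0.3513  0.2695 -0.0208  0.628 ]
[ 0.5  0.1 -1.8  0.1 -0.9  0.2  0.3 -0.2 -0.2 -0.7  0.9  0.2  0.4  1.2
 -1.2 -2.3 -0.3  0.5  1.  -1.4  0.4  0.3 -0.   0.6]
125 [0.525  0.1953 0.145 ]
245 [0.6715 0.1834 0.145 ]
[0.5574 0.1613 0.15  ]
[0.5624 0.2236 0.15  ]
[0.6469 0.1578 0.15  ]
[0.6514 0.214  0.15  ]
```

>>> carry_out --deltas "9 -3 -45 0 0 -0.01; 17 -6 -90 0 0 -0.01; 17 -6 -130 0 0 -0.01; 17 -6 -160 0 0 -0.01; 17 -6 -180 0 0 -0.01; 17 -6 -195 0 0 -0.01; 17 -6 -205 0 0 -0.01; 17 -6 -213 0 0 -0.01; 17 -6 -213 0 0 -0.01; 17 -6 -213 0 0 -0.01"

```text
time: 9.4
tool_pos: [0.6071, 0.1847, 0.1175]
ee_rot: [0.141, 3.137, 0.001]
wrist_force: [0.7, -0.4, 0.3]
width: 0.0503
grasp_force: 0.0
```

>>> carry_out --deltas "-3 4 0 0 0 0.01; -3 4 0 0 0 0.01; -3 4 0 0 0 0.01"

```text
time: 9.7
tool_pos: [0.6036, 0.189, 0.1172]
ee_rot: [0.124, 3.138, 0.001]
wrist_force: [-0.4, -0.4, 0.1]
width: 0.0497
grasp_force: 0.0
```

>>> carry_out --deltas "0 0 0 0 0 0; 0 0 0 0 0 0; 0 0 0 0 0 0; 0 0 0 0 0 0; 0 0 0 0 0 0; 0 0 0 0 0 0; 0 0 0 0 0 0" --jaw 0 --force 40

```text
time: 10.4
tool_pos: [0.6036, 0.1886, 0.1166]
ee_rot: [-0.125, -3.139, -0.0]
wrist_force: [0.9, 0.9, -0.3]
width: 0.0178
grasp_force: 39.8
```

>>> carry_out --deltas "0 0 10 0 0 0; 0 0 30 0 0 0; 0 0 60 0 0 0; 0 0 95 0 0 0; 0 0 130 0 0 0; 0 0 150 0 0 0; -15 -10 155 0 0 0; -40 -35 155 0 0 0; -70 -70 155 0 0 0; -100 -110 155 0 0 0; -120 -150 155 0 0 0; -120 -190 155 0 0 0"

```text
time: 11.6
tool_pos: [0.4804, -0.0026, 0.2725]
ee_rot: [-0.122, -3.138, 0.004]
wrist_force: [1.5, 0.6, -1.6]
width: 0.0176
grasp_force: 39.8
```

>>> carry_out --deltas "0 -35 0 0 0 0; 0 -70 0 0 0 0; 0 -105 0 0 0 0; 0 -140 0 0 0 0; 0 -170 0 0 0 0; 0 -200 0 0 0 0; 0 -220 0 0 0 0; 0 -233 0 0 0 0; 0 -239 0 0 0 0; 0 -239 0 0 0 0; 0 -239 0 0 0 0"

```text
time: 12.7
tool_pos: [0.4838, -0.2391, 0.2719]
ee_rot: [0.122, 3.139, 0.001]
wrist_force: [-0.1, -0.1, -0.5]
width: 0.0178
grasp_force: 39.8
```

Run:
```python
from h import *
s=env.read_state(); T=s["tool_pos"]; print(T,s["ee_rot"],s["width"],s["wrist_force"])
sc=save("scene","s5.png"); t=save("top","t5.png"); w=save("wrist","w5.png")
tip=T+[.110,-.009,-.0916]; print("tip pred",tip,[proj(n,tip).round(1).tolist() for n in("scene","top","wrist")])
b=lambda x,h,w:cv2.resize(x,(w,h),interpolation=cv2.INTER_CUBIC)
o=np.hstack([b(sc[90:200,180:280],440,400),b(w[60:260,200:400],440,400)])
cv2.imwrite("pics/m5.png",cv2.cvtColor(o,cv2.COLOR_RGB2BGR))
```

```text
[ 0.48378871 -0.239062    0.27191462] [1.21831891e-01 3.13909410e+00 9.91251730e-04] 0.017776873202248016 [-0.06973912 -0.10615043 -0.46932801]
tip pred [ 0.59378871 -0.248062    0.18031462] [[[234.7, 146.5]], [[354.8, 210.7]], [[278.8, 310.3]]]
```

View pics/m5.png

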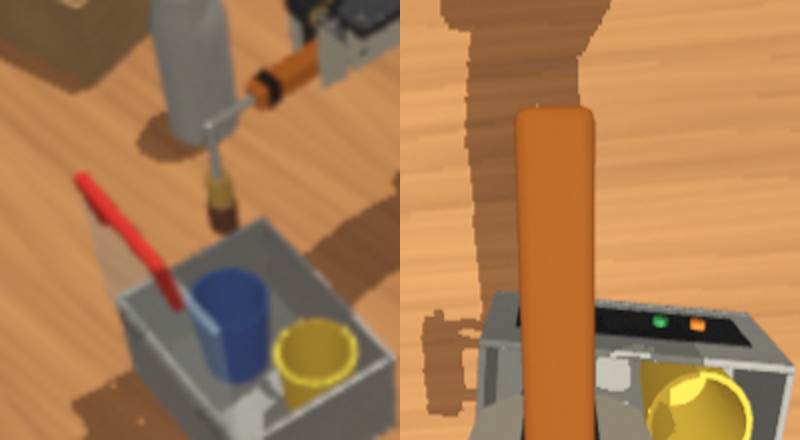

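The bristle tip shows at (222,230) in the left crop, matching the prediction to half a pixel. It is centred over the blue cup.

>>> carry_out --deltas "0 0 -20 0 0 0; 0 0 -45 0 0 0; 0 0 -65 0 0 0; 0 0 -80 0 0 0; 0 0 -95 0 0 0; 0 0 -110 0 0 0; 0 0 -122 0 0 0; 0 0 -132 0 0 0; 0 0 -140 0 0 0; 0 0 -140 0 0 0; 0 0 -140 0 0 0"

```text
time: 13.95
tool_pos: [0.4839, -0.2406, 0.1319]
ee_rot: [0.125, 3.139, -0.0]
wrist_force: [0.6, -0.0, -1.1]
width: 0.0177
grasp_force: 39.8
```

Run:
```python
from h import *
sc=save("scene","s6.png"); cv2.imwrite("pics/s6b.png",cv2.cvtColor(cv2.resize(sc[90:200,180:280],(500,550),interpolation=cv2.INTER_CUBIC),cv2.COLOR_RGB2BGR))
```

```text
(no output)
```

View pics/s6b.png

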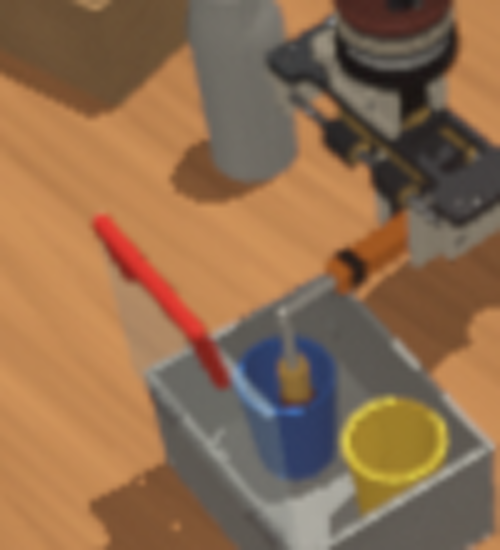

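The bristles are inside the blue cup at (293,390), below its rim, and the contact force is negligible. I'll go back along the same path.

>>> carry_out --deltas "0 0 15 0 0 0; 0 0 40 0 0 0; 0 0 70 0 0 0; 0 0 105 0 0 0; 0 0 130 0 0 0; 0 0 140 0 0 0; 0 20 140 0 0 0; 0 55 140 0 0 0; 0 90 140 0 0 0; 0 125 140 0 0 0; 0 160 140 0 0 0; 0 195 140 0 0 0"

```text
time: 15.2
tool_pos: [0.483, -0.0444, 0.2711]
ee_rot: [-0.126, -3.138, 0.0]
wrist_force: [-0.0, -0.5, -0.3]
width: 0.0176
grasp_force: 39.8
```

>>> carry_out --deltas "0 35 0 0 0 0; 0 70 0 0 0 0; 10 105 0 0 0 0; 35 135 0 0 0 0; 60 160 0 0 0 0; 85 185 0 0 0 0; 105 210 0 0 0 0; 117 226 0 0 0 0; 120 234 0 0 0 0; 120 234 0 0 0 0; 120 234 0 0 0 0; 120 234 0 0 0 0"

```text
time: 16.4
tool_pos: [0.6033, 0.1868, 0.2717]
ee_rot: [0.128, 3.139, -0.002]
wrist_force: [-0.5, -1.2, -0.2]
width: 0.0173
grasp_force: 39.8
```

>>> carry_out --deltas "0 1.5 -30 0 0 0; 0 1.5 -65 0 0 0; 0 1.5 -95 0 0 0; 0 1.5 -115 0 0 0; 0 1.5 -130 0 0 0; 0 1.5 -140 0 0 0; 0 1.5 -147 0 0 0; 0 1.5 -151 0 0 0; 0 1.5 -154 0 0 0; 0 1.5 -154 0 0 0; 0 1.5 -154 0 0 0"

```text
time: 17.5
tool_pos: [0.6039, 0.1901, 0.1182]
ee_rot: [0.125, 3.138, 0.001]
wrist_force: [0.6, 0.0, 0.2]
width: 0.0177
grasp_force: 39.8
```

>>> carry_out --deltas "0 -1 -1 0 0 0; 0 -1 -2 0 0 0; 0 -1 -2 0 0 0; 0 -1 -2 0 0 0"

```text
time: 17.9
tool_pos: [0.6039, 0.1889, 0.1166]
ee_rot: [0.125, 3.138, -0.0]
wrist_force: [-0.8, -1.3, 6.5]
width: 0.0176
grasp_force: 39.8
```

>>> carry_out --deltas "0 0 0 0 0 0; 0 0 0 0 0 0; 0 0 0 0 0 0; 0 0 0 0 0 0; 0 0 0 0 0 0; 0 0 0 0 0 0" --jaw 50

```text
time: 18.5
tool_pos: [0.6036, 0.1889, 0.1155]
ee_rot: [-0.125, -3.139, 0.0]
wrist_force: [-0.4, -0.3, 0.2]
width: 0.0496
grasp_force: 0.0
```

>>> carry_out --deltas "0 0 10 0 0 0; 0 0 35 0 0 0; 0 0 70 0 0 0; 0 0 110 0 0 0; 0 0 150 0 0 0; 0 0 190 0 0 0; -15 0 213 0 0 0; -17 6 213 0 0 0; -17 6 213 0 0 0"

```text
time: 19.4
tool_pos: [0.5858, 0.1962, 0.3292]
ee_rot: [0.122, 3.138, 0.001]
wrist_force: [0.2, 0.3, -0.2]
width: 0.05
grasp_force: 0.0
```

Run:
```python
from h import *
sc=save("scene","s7.png"); w=save("wrist","w7.png")
print([(np.round(d["extent"]).tolist(),round(d["score"],2)) for d in env.spot_in("wrist","brush")])
b=lambda x,h,w:cv2.resize(x,(w,h),interpolation=cv2.INTER_CUBIC)
cv2.imwrite("pics/m7.png",cv2.cvtColor(np.hstack([b(sc[90:300,180:380],420,400),b(w[60:270,180:380],420,400)]),cv2.COLOR_RGB2BGR))
```

```text
[([374.0, 88.0, 446.0, 227.0], 0.7), ([270.0, 126.0, 288.0, 273.0], 0.58)]
```

View pics/m7.png

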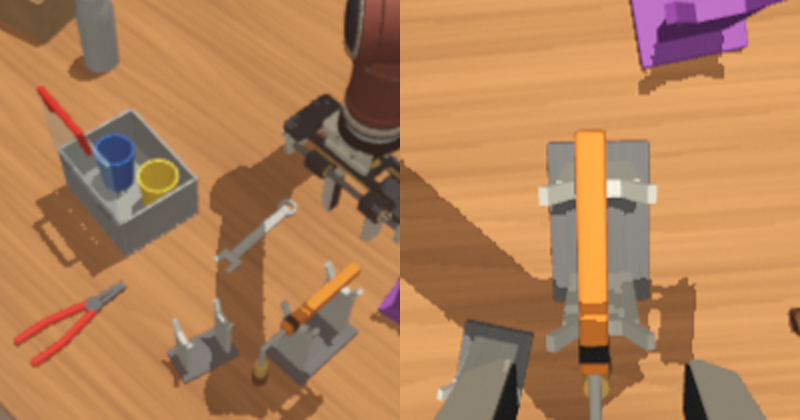

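The brush is back in its notches with the bristles hanging down, the lid is upright and both cups are in place. I'll hand in.

```bash
python3 -c "
from bench import env
print(env.sign_off())"
```

```text
the job is handed in; nothing more can be done
None
```

The lid is standing upright (about 1.58 rad by camera fit), the orange brush was dipped in the blue cup with its bristles below the rim and laid back in its rest, and the job is handed in at about 19 s; no verdict came back.

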